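# Unlock and lift out the lens frame of a cue light station

### The arm

A 6-joint arm with a two-finger parallel gripper is mounted at the origin on the work surface. World frame = base frame: x ahead of the robot, y to its left, z up, the work surface at z = 0. Lengths are in m, angles in rad, forces in N, time in s.
With the tool pointing down it reaches from about 0.425 to 1.125 m from the base axis. Payload 14.9 kg.
Tool frame: the origin (TCP) lies on the mounting face of the last link; the fingertips stand 191 mm ahead of it and the grasp point (between the pads) lies 172 mm ahead of it; z points along the fingers, y is the direction in which the jaws open and shut (so a half turn about z gives the same grasp; the last joint's range is limited). The gripper opens to 91 mm and grips with 3 to 60 N. Pads are 32 mm wide; open, the fingers measure 118 mm over their backs; the gripper's body (76 mm by 178 mm) begins 60 mm behind the grasp point.
Start: joints at [1.264, 0.379, 1.734, -0, 1.028, -0.033], TCP at [0.189, 0.674, 0.405] pointing down, gripper open.
Joint ranges: [-2.77, 2.77], [-0.74, 2.19], [0, 2.66], [-1.06, 4.2], [0.31, 2.87], [-3.08, 3.08]. Speed limits (rad/s): [1.89, 1.89, 2.39, 3.14, 3.14, 3.14].

### API

Orientations are given as a unit quaternion [w, x, y, z].
In Python, from cell import observe, camera, finish_job gives the robot as it stands.
- The arm moves only by the tool move_arm, never from a script. Its argument "commands" is a list of rows, each a list of 3 entries, a list of its own where there are three numbers: the shift along the tool's x, y, z in cm, then the turn, a rotation vector about the tool's x, y, z in rad, then the opening, from 0 (shut) to 1 (fully open). In form: [[[dx, dy, dz], [wx, wy, wz], claw], ...]. A call has 1 to 20 rows; each row is the pose to reach, as a shift and turn from the pose measured when the call began, along the tool's axes at that moment; what a row does not reach only later rows make up. A row lasts 1/12 s, in which the tool goes at most 41.7 mm and 7.16 degrees, less where a joint would pass 70% of its speed; a pose out of reach is approached as far as the arm can. A call with a gripper value outside its range is refused whole. The fingers move at their own pace and stop on an object; "force" is the grip in N (left out, the last holds). Time passes only in rows, so rows that repeat a pose let the fingers close. It gives the time, the measured TCP pose, the force and the opening at its end, in the units of the state.
- observe(): the state, without advancing time (a new reading comes with each control period).
- camera(name): name is "scene" or "side" or "wrist"; returns a dict with "img" (420x560x3 uint8, blue, green, red), "fov_y" (degrees; the focal length in pixels is half the picture's height over the tangent of half this angle, whatever the lens; pixels are square), "cx", "cy" (the principal point, pixels), "k1" (the pictures are not rectified: a ray, as slopes to the right and down, at radius r is drawn at 1 + k1 r^2 times it, then the intrinsics apply), "T" (4x4, takes a point from camera to world coordinates); the wrist camera has in their place "mount" (4x4, takes a point from camera to tool coordinates, whose origin is the TCP and whose axes are the flange's). Camera axes: x right, y down, z forward; pixel columns grow to the right and rows downward; lengths in m; the calibration is good to about 2 mm. A picture is of the moment at which its call begins: read the wrist's pose just before it. There is no depth.
- finish_job(): hands the job in, once; it reports no verdict.
The state is a dict: "time_s": time; "joints": joint angles; "qd": joint speeds; "joint_efforts": joint torques, N m; "tool_pos": TCP position; "orientation": TCP orientation; "wrist_force": force on the tool from outside, world axes, zero at the start; "torque": the same for the moment, N m; "width": finger opening in m.
Only numpy, scipy, OpenCV 4.12 (cv2) and the standard library are available. Lean on these libraries where they do the work, as an engineer would, in place of code of your own. Each camera call takes 0.05 s, during which the arm holds its last target. There are 200 camera calls.

### The job

The lamps under the blue lenses need checking: slide the orange transport lock of the cue light station all the way to its open end stop, then take the lens frame by its black handle and lift it straight up out of the recess, both lenses staying in their seats, until its underside is about 100 mm above the station's deck. Finish holding it there over the recess, level and still; do not let go or put it back. Keep the frame level all the way, keep the fingers off the lenses, do not press the cue button, leave the flap folded open, and do not disturb the torch and the headset clip.

Things in the scene. Friction and masses are not known exactly. Their poses are not given: they have to be found in the camera images.
- station: the cue light station: a dark steel housing fixed on the console, 360 mm wide (y), 300 deep (x -85 to +215), its flat deck 75 mm up. Origin: under the recess centre, at console height; x away from the robot at yaw 0, y along the recess, z up. The recess, 186 (y) x 116 (x) mm, holds the lens frame; on the deck: transport lock at its -y end, cue button at its +y end, folded flap on its +x side
- deck (a point): the middle of the recess mouth, at the height of the deck (75 mm above the console top); axes as the station's
- lock (a joint): the sliding transport lock, in m: 0 = fully locked (steel tongue 14 mm over the frame's edge), 0.028 = open end stop; it starts between 0 and 0.006. Its grip moves along the station's -y, away from the recess, as the value grows. About 3 N of friction, no spring: it stays where it is left
- lock_grip (a point): centre of the top of the lock's orange grip (24 mm along x, 12 mm along y, standing 24 mm above the deck, free deck around it); axes as the station's; moves with the lock. Pinch it from above across its 12 mm width, fingers closing along the station's y
- frame: the lens frame: a loose aluminium plate 180 (y) x 110 (x) x 10 mm, 0.33 to 0.5 kg with its lenses, on ledges in the recess with 3 mm play all round; its underside is 33 mm above the console, its upper face 32 mm below the deck. Origin: centre of its underside, under its centre of mass; axes as the station's when seated
- handle (a point): middle of the bar of the frame's black bow handle, 35 mm above the frame's underside, axes as the frame's. Bar along x: 66 mm long, 10 wide (y), 10 high, 20 mm free under it between 10 mm legs; seated, its top is 2 mm below the deck. Pinch it across its width, fingers closing along y. The lens tops are 19.5 mm below this point: keep the fingertips above them
- lens_l: blue acrylic lens in the frame's +y seat: a round flange 60 mm across and 4 mm thick with a dome, 11.5 mm high in all, 22 g, lying loose. Origin: centre of its underside
- lens_r: blue acrylic lens in the frame's -y seat, same size as the other. Origin: centre of its underside
- seat_l (a point): centre of the floor of the frame's +y lens seat (a round pocket 6 mm deep), 47 mm from the frame's middle, 4 mm above its underside
- seat_r (a point): centre of the floor of the frame's -y lens seat, 47 mm from the frame's middle, 4 mm above its underside
- cue_button (a joint): the black rubber cue push button on the deck, at x -45, y +137 mm in the station's axes: travel in m, 0 = up, 0.006 = pressed
- flap (a joint): the hinged aluminium flap (196 x 124 mm) that can cover the recess, in rad: 0 = folded right back flat on the deck, as it starts and should stay; 3.1 = shut. The hinge runs along y, 66 mm beyond the recess centre (+x)
- torch: silver metal torch with a knurled barrel, 127 mm long, 32 mm across its six-sided ends, lying on the console top beside the station, loose. Origin: under its middle, x along the barrel
- clip: white plastic headset desk clip, about 66 x 68 mm, 26 mm high, lying on the console top beside the station, loose. Origin: under its middle
Things that resemble listed ones, but are neither listed nor needed, are in the scene too. What is meant by the frame is not red, and is the larger of those in its own colour.

How it is judged:
By the outcome, as a careful person would: the job done as asked, in the order asked, and still so for the second after the job is handed in, while the arm keeps its last pose, push and grip.
It also fails if it takes over 50 s, if anything falls off the work surface, if the arm or the gripper's body presses on something with over 40 N, if the wrist force passes 120 N, or if a joint passes its speed limit or range.

## Working session

There is one attempt and no reset: what is moved stays moved. The work goes in short steps, Python scripts to look and compute and a tool call to move; the robot and the scene stay as the last step left them, time stands still between calls to the robot, and variables do not carry over. Pictures are saved under pics/ and viewed, about 8 in all and at most 12, crops included, and the job is handed in when it is done.

Besides the shell and the picture viewer there is one more tool, called after "Call:" as a command line: name --argument value ..., lists and objects as JSON in quotes. move_arm: Moves the arm, as the interface text tells. Its arguments: {"type":"object","properties":{"commands":{"type":"array","items":{"type":"array"}},"force":{"type":"number"}},"required":["commands"]}

```bash
mkdir -p pics; ls; cat > h.py <<'E'
import numpy as np, cv2, json
from cell import observe, camera
from scipy.spatial.transform import Rotation as R
def snap(name, fn):
    s=observe(); c=camera(name); cv2.imwrite(fn,c['img'])
    if 'T' in c: T=np.array(c['T'])
    else:
        q=s['orientation']; W=np.eye(4); W[:3,:3]=R.from_quat([q[1],q[2],q[3],q[0]]).as_matrix(); W[:3,3]=s['tool_pos']
        T=W@np.array(c['mount'])
    d=dict(T=T.tolist(),fov=c['fov_y'],cx=c['cx'],cy=c['cy'],k1=c['k1'])
    json.dump(d,open(fn+'.json','w')); return s
def load(fn):
    d=json.load(open(fn+'.json')); d['T']=np.array(d['T']); d['f']=210/np.tan(np.radians(d['fov']/2)); 
    d['K']=np.array([[d['f'],0,d['cx']],[0,d['f'],d['cy']],[0,0,1]]); d['D']=np.array([d['k1'],0,0,0.]); return d
def pix2z(fn,uv,z):
    d=load(fn); n=cv2.undistortPoints(np.array(uv,float).reshape(-1,1,2),d['K'],d['D']).reshape(-1,2)
    r=np.c_[n,np.ones(len(n))]@d['T'][:3,:3].T; o=d['T'][:3,3]
    return o+r*((np.broadcast_to(z,len(n))-o[2])/r[:,2])[:,None]
def proj(fn,P):
    d=load(fn); Ti=np.linalg.inv(d['T']); return cv2.projectPoints(np.array(P,float).reshape(-1,3),cv2.Rodrigues(Ti[:3,:3])[0],Ti[:3,3],d['K'],d['D'])[0].reshape(-1,2)
E
python3 - <<'E'
from h import *
for n in('scene','side'): s=snap(n,f'pics/{n}0.png')
a=[cv2.imread(f'pics/{n}0.png') for n in('scene','side')]
print(s)
for n in('scene','side'):
    d=load(f'pics/{n}0.png');print(d['T'].round(3).tolist(),d['f'],d['k1'])
E
```

```text
pics
{'time_s': 0.05, 'joints': array([ 1.26370913e+00,  3.79433316e-01,  1.73476710e+00,  4.53187879e-06,
        1.02849769e+00, -3.33118509e-02]), 'qd': array([-0.00163414, -0.0006209 , -0.00116164, -0.00099291, -0.00184053,
       -0.00039558]), 'joint_efforts': array([-8.02744307e-04, -7.65739632e+01, -4.35759723e+01,  6.53490680e-02,
        3.96734336e-02, -5.05489675e-05]), 'tool_pos': array([0.18921619, 0.67375385, 0.40407761]), 'orientation': array([-9.55322366e-05,  1.36461708e-01,  9.90645192e-01, -5.44410506e-04]), 'wrist_force': array([ 0.45402294,  0.35883495, -0.48855062]), 'torque': array([ 0.00130337, -0.0189457 ,  0.01676884]), 'width': 0.09131500741431733}
[[0.424, 0.669, -0.61, 1.109], [0.905, -0.328, 0.27, -0.267], [-0.019, -0.666, -0.745, 0.877], [0.0, 0.0, 0.0, 1.0]] 396.63116582242714 -0.04098537973246911
[[-0.999, -0.038, 0.035, 0.437], [-0.052, 0.733, -0.679, 0.938], [-0.0, -0.68, -0.733, 1.073], [0.0, 0.0, 0.0, 1.0]] 509.21245931021264 -0.13790477353977426
```

View pics/scene0.png

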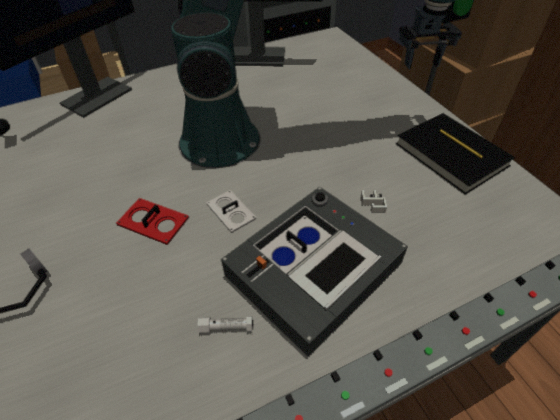

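View pics/side0.png

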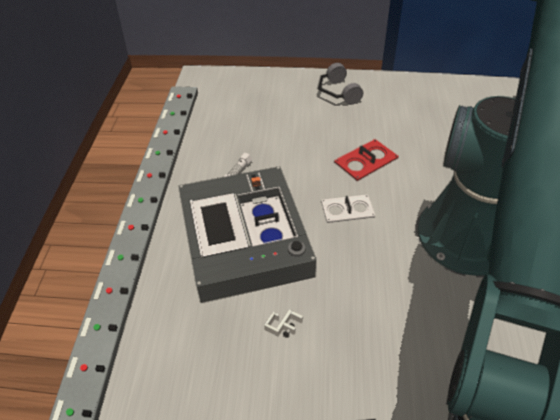

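The scene view shows three frames: red at (152,220), a small white one at (230,210), and the one with blue lenses in the station recess at (297,245). The recessed frame is the larger of the aluminium ones, and it has the blue lenses and black handle, so it is the one meant. The orange lock is at (262,261), the button at (320,198), the torch at (225,325) and the clip at (374,201).

I'll fit the station pose from the deck corners.

```bash
python3 - <<'E'
from h import *
from scipy.optimize import least_squares
# deck corners station xy: near robot -x
C=dict(a=(-.085,-.18),b=(-.085,.18),c=(.215,.18),d=(.215,-.18))
sc=dict(b=(319,190),c=(405,245),d=(305,341),a=(224,262))
sd=dict(a=(272,168),b=(315,262),c=(199,288),d=(181,184))
for fn,o in(('pics/scene0.png',sc),('pics/side0.png',sd)):
    print(fn,{k:pix2z(fn,[v],.075)[0].round(3).tolist() for k,v in o.items()})
def P(p,pts):
    c,s=np.cos(p[2]),np.sin(p[2]); return [(p[0]+c*x-s*y,p[1]+s*x+c*y,z) for x,y,z in pts]
def res(p): return np.r_[[ (proj(fn,P(p,[(*C[k],.075)]))[0]-o[k]) for fn,o in(('pics/scene0.png',sc),('pics/side0.png',sd)) for k in o]].ravel()
r=least_squares(res,[.6,0,0],loss='soft_l1'); print(r.x,r.fun.round(1))
chk=dict(handle=(0,0,.068),lock=(0,-.12,.099),btn=(-.045,.137,.08),ll=(0,.047,.048),lr=(0,-.047,.048))
for fn in('pics/scene0.png','pics/side0.png'): print(dict(zip(chk,proj(fn,P(r.x,list(chk.values()))).round(0).tolist())))
im=cv2.imread('pics/scene0.png')[180:300,215:375]; cv2.imwrite('pics/c1.png',cv2.resize(im,None,fx=5,fy=5,interpolation=cv2.INTER_CUBIC))
E
```

```text
pics/scene0.png {'b': [0.435, 0.158, 0.075], 'c': [0.699, 0.257, 0.075], 'd': [0.812, -0.084, 0.075], 'a': [0.549, -0.169, 0.075]}
pics/side0.png {'a': [0.557, -0.164, 0.075], 'b': [0.423, 0.174, 0.075], 'c': [0.696, 0.266, 0.075], 'd': [0.81, -0.084, 0.075]}
[0.55393254 0.02380585 0.31636746] [ 0.2 -5.2  2.1  0.2  2.   0.3 -4.5 -5.3  9.6 -2.   2.6 -1.6 -2.4 -1.6
 -1.7  0.8]
{'handle': [296.0, 238.0], 'lock': [260.0, 258.0], 'btn': [319.0, 198.0], 'll': [308.0, 233.0], 'lr': [282.0, 253.0]}
{'handle': [267.0, 217.0], 'lock': [257.0, 179.0], 'btn': [297.0, 249.0], 'll': [272.0, 235.0], 'lr': [264.0, 210.0]}
```

View pics/c1.png

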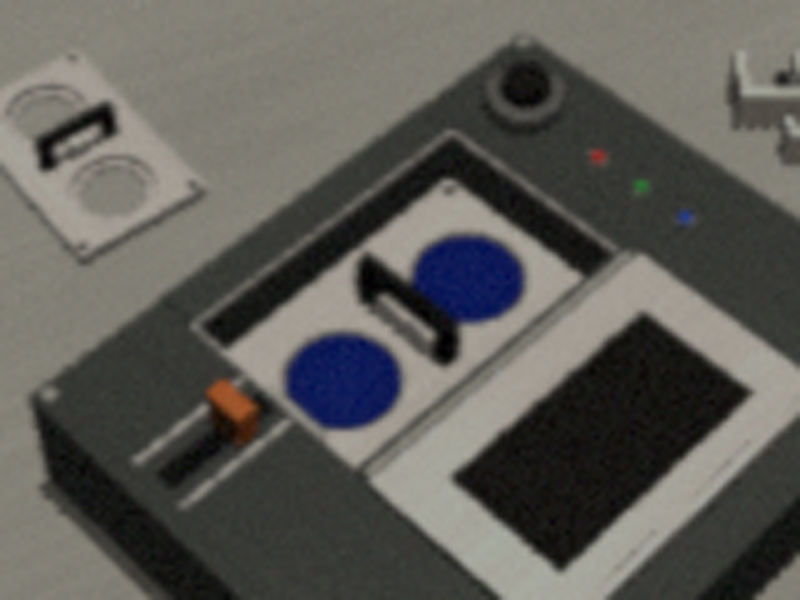

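The crop confirms it: the recessed aluminium frame has two blue lenses and a black bow handle at about (297,242). The orange lock is at (262,260), near its locked end. Next I move above the station for a close look.

Call:
move_arm --commands '[[[-53, -53, 0], [0, 0, -0.59], 1], [[-53, -53, 0], [0, 0, -0.59], 1], [[-53, -53, 0], [0, 0, -0.59], 1], [[-53, -53, 0], [0, 0, -0.59], 1], [[-53, -53, 0], [0, 0, -0.59], 1], [[-53, -53, 0], [0, 0, -0.59], 1], [[-53, -53, 0], [0, 0, -0.59], 1], [[-53, -53, 0], [0, 0, -0.59], 1], [[-53, -53, 0], [0, 0, -0.59], 1], [[-53, -53, 0], [0, 0, -0.59], 1], [[-53, -53, 0], [0, 0, -0.59], 1], [[-53, -53, 0], [0, 0, -0.59], 1], [[-53, -53, 0], [0, 0, -0.59], 1], [[-53, -53, 0], [0, 0, -0.59], 1], [[-53, -53, 0], [0, 0, -0.59], 1], [[-53, -53, 0], [0, 0, -0.59], 1], [[-53, -53, 0], [0, 0, -0.59], 1], [[-53, -53, 0], [0, 0, -0.59], 1], [[-53, -53, 0], [0, 0, -0.59], 1], [[-53, -53, 0], [0, 0, -0.59], 1]]'

```text
time_s: 1.77
tool_pos: [0.5567, 0.0185, 0.4043]
orientation: [-0.0, -0.156, 0.988, -0.0]
wrist_force: [-0.5, 0.8, 0.1]
width: 0.0912
```

```bash
python3 - <<'E'
from h import *
s=snap('wrist','pics/w1.png'); print(s['joints'].round(3),s['tool_pos'],s['orientation'],camera('wrist')['mount'])
im=cv2.imread('pics/w1.png'); cv2.imwrite('pics/w1b.png',cv2.resize(im,(800,600),interpolation=cv2.INTER_CUBIC))
E
```

```text
[-8.000e-03  1.560e-01  2.025e+00 -1.000e-03  9.610e-01 -1.892e+00] [0.55671186 0.01851217 0.40430908] [-4.72587667e-04 -1.55921513e-01  9.87769261e-01 -3.81927380e-04] [[-3.83342849e-06 -9.68662412e-01 -2.48381019e-01  7.02899202e-02]
 [ 9.99999491e-01 -2.54296855e-04  9.76299959e-04  2.05555034e-04]
 [-1.00886759e-03 -2.48380889e-01  9.68661920e-01  1.95302367e-02]
 [ 0.00000000e+00  0.00000000e+00  0.00000000e+00  1.00000000e+00]]
```

View pics/w1b.png

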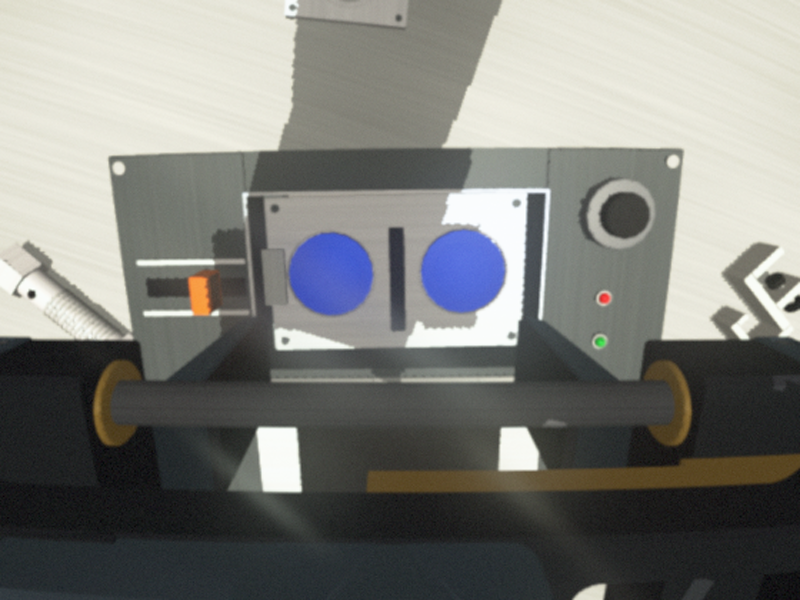

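The wrist view shows everything clearly: the lock grip at about (203,293), the tongue over the frame edge at (273,277), the handle bar from (397,229) to (397,330), the lens centres at (331,274) and (463,271), and the button at (620,213). All are pixels of the 800x600 picture.

```bash
python3 - <<'E'
from h import *
from scipy.optimize import least_squares
fn='pics/w1.png'
F=[((-.085,-.18,.075),(110,157)),((-.085,.18,.075),(682,151)),((0,-.047,.043),(331,274)),((0,.047,.043),(463,271)),((-.033,0,.073),(397,228)),((.033,0,.073),(397,331))]
def P(p,pts):
    c,s=np.cos(p[2]),np.sin(p[2]); return [(p[0]+c*x-s*y,p[1]+s*x+c*y,z) for x,y,z in pts]
o=np.array([f[1] for f in F])*.7
r=least_squares(lambda p:(proj(fn,P(p,[f[0] for f in F]))-o).ravel(),[.555,.02,.316],loss='soft_l1'); print(r.x,r.fun.round(1))
p=r.x
im=cv2.resize(cv2.imread(fn),None,fx=3,fy=3,interpolation=cv2.INTER_CUBIC)
def poly(pts,col):
    q=(proj(fn,P(p,pts))*3).astype(np.int32); cv2.polylines(im,[q],True,col,1)
box=lambda x0,x1,y0,y1,z:[(x0,y0,z),(x1,y0,z),(x1,y1,z),(x0,y1,z)]
for y in(-.122,):
    poly(box(-.012,.012,y-.006,y+.006,.099),(0,255,0)); poly(box(-.012,.012,y-.006,y+.006,.075),(0,255,255))
poly(box(-.033,.033,-.005,.005,.073),(0,255,0)); poly(box(-.058,.058,-.093,.093,.075),(255,0,255)); poly(box(-.055,.055,-.09,.09,.043),(0,0,255))
cv2.imwrite('pics/c2.png',im[300:760,220:1020])
# handle in tool coords
d=observe(); q=d['orientation']; Rm=R.from_quat([q[1],q[2],q[3],q[0]]).as_matrix()
g=pix2z(fn,[(202*.7,280*.7)],.099); print('lock?',g)
t=d['tool_pos']; print('handle tool',Rm.T@(np.array(P(p,[(0,0,.068)])[0])-t)); print(np.degrees(np.arctan2(*Rm[[1,0],1]))-90, np.degrees(p[2]))
E
```

```text
[0.55787222 0.02293873 0.32483917] [-2.2 -1.7  2.2 -2.2 -0.4  0.2  0.1  1.2 -0.2  3.1  0.5  0.3]
lock? [[ 0.5863641  -0.09130591  0.099     ]]
handle tool [-0.00321305  0.00190625  0.33627801]
18.09607707783701 18.611913362246337
```

View pics/c2.png

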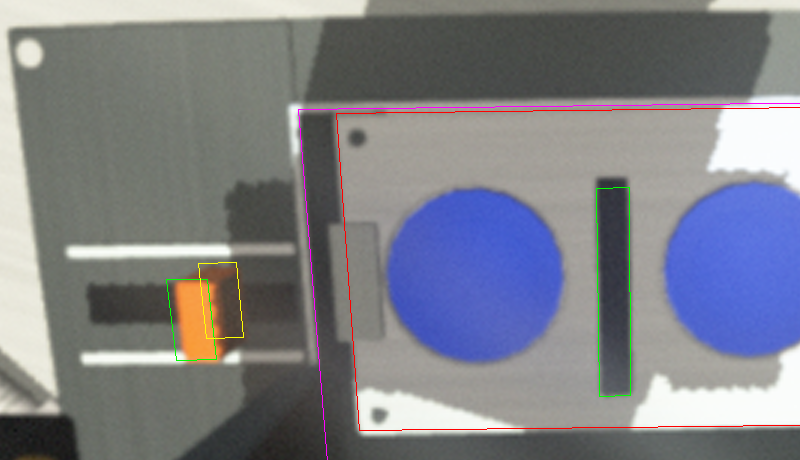

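The fitted overlay matches to within a few mm. The lock grip is at station y ≈ -120.5 mm, x ≈ +1 mm. I'll move over the lock and descend.

Call:
move_arm --commands '[[[-0.5, -4, 2], [0, 0, -0.01], 0.5], [[-0.5, -8, 4], [0, 0, -0.01], 0.5], [[-0.5, -11.9, 6], [0, 0, -0.01], 0.5], [[-0.5, -11.9, 7.5], [0, 0, -0.01], 0.5], [[-0.5, -11.9, 8.5], [0, 0, -0.01], 0.5], [[-0.5, -11.9, 9.5], [0, 0, -0.01], 0.5], [[-0.5, -11.9, 10.5], [0, 0, -0.01], 0.5], [[-0.5, -11.9, 10.5], [0, 0, -0.01], 0.5], [[-0.5, -11.9, 10.5], [0, 0, -0.01], 0.5]]' --force 20

```text
time_s: 2.62
tool_pos: [0.5973, -0.0901, 0.2994]
orientation: [-0.001, -0.163, 0.987, -0.0]
wrist_force: [0.4, 0.5, 0.7]
width: 0.0451
```

```bash
python3 - <<'E'
from h import *
s=snap('wrist','pics/w2.png'); print(s['tool_pos'],s['orientation'],s['wrist_force'],s['width'])
im=cv2.imread('pics/w2.png'); cv2.imwrite('pics/w2b.png',cv2.resize(im,(800,600),interpolation=cv2.INTER_CUBIC))
E
```

```text
[ 0.59725884 -0.09007945  0.2994224 ] [-8.07796827e-04 -1.62896810e-01  9.86642759e-01 -2.04835134e-04] [0.38439404 0.4699183  0.67355652] 0.04509909629622709
```

View pics/w2b.png

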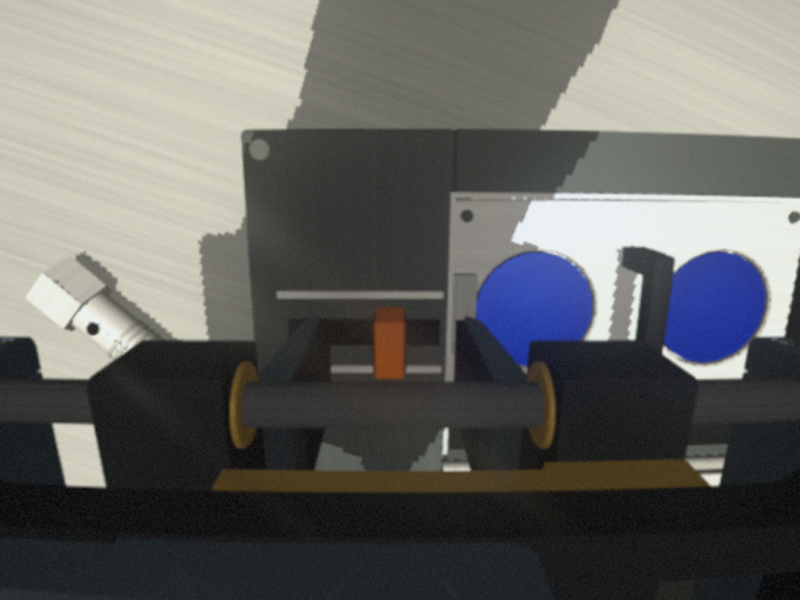

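The lock grip (column 390) sits between the fingers (mid about 395), and the torch and clip are clear. I'll descend, close and pull.

Call:
move_arm --commands '[[[0, -0.1, 0.9], [0, 0, 0], 0.5], [[0, -0.1, 1.8], [0, 0, 0], 0.5], [[0, -0.1, 2.6], [0, 0, 0], 0.5], [[0, -0.1, 2.6], [0, 0, 0], 0.3], [[0, -0.1, 2.6], [0, 0, 0], 0], [[0, -0.1, 2.6], [0, 0, 0], 0], [[0, -0.1, 2.6], [0, 0, 0], 0], [[0, -0.1, 2.6], [0, 0, 0], 0], [[0, -0.1, 2.6], [0, 0, 0], 0], [[0, -0.1, 2.6], [0, 0, 0], 0]]' --force 20

```text
time_s: 3.5
tool_pos: [0.5979, -0.0913, 0.2742]
orientation: [-0.0, -0.163, 0.987, -0.0]
wrist_force: [0.4, -0.5, 2.5]
width: 0.0119
```

Call:
move_arm --commands '[[[0, -0.3, 0], [0, 0, 0], 0], [[0, -0.6, 0], [0, 0, 0], 0], [[0, -0.9, 0], [0, 0, 0], 0], [[0, -1.2, 0], [0, 0, 0], 0], [[0, -1.5, 0], [0, 0, 0], 0], [[0, -1.8, 0], [0, 0, 0], 0], [[0, -2.0, 0], [0, 0, 0], 0], [[0, -2.0, 0], [0, 0, 0], 0]]'

```text
time_s: 4.17
tool_pos: [0.6045, -0.1108, 0.2743]
orientation: [-0.0, -0.163, 0.987, -0.001]
wrist_force: [-0.1, -2.6, -1.1]
width: 0.0119
```

Call:
move_arm --commands '[[[0, -0.2, 0], [0, 0, 0], 0], [[0, -0.4, 0], [0, 0, 0], 0], [[0, -0.4, 0], [0, 0, 0], 0]]'

```text
time_s: 4.42
tool_pos: [0.6059, -0.1149, 0.2742]
orientation: [-0.0, -0.163, 0.987, -0.001]
wrist_force: [-0.9, -0.5, -1.5]
width: 0.012
```

Call:
move_arm --commands '[[[0, -0.2, 0], [0, 0, 0], 0], [[0, -0.2, 0], [0, 0, 0], 0], [[0, -0.2, 0], [0, 0, 0], 0]]'

```text
time_s: 4.67
tool_pos: [0.6063, -0.1162, 0.2742]
orientation: [-0.0, -0.162, 0.987, 0.0]
wrist_force: [-1.9, 12.0, 4.1]
width: 0.0119
```

Call:
move_arm --commands '[[[0, -0.2, 0], [0, 0, 0], 0], [[0, -0.2, 0], [0, 0, 0], 0], [[0, -0.2, 0], [0, 0, 0], 0]]'

```text
time_s: 4.92
tool_pos: [0.6067, -0.1168, 0.2742]
orientation: [-0.001, -0.162, 0.987, 0.002]
wrist_force: [-3.7, 20.7, 8.3]
width: 0.0119
```

The end stop is reached: the force rose to 21 N with almost no motion, after about 27 mm of travel. I'll release, rise and move above the handle.

Call:
move_arm --commands '[[[0, 0, 0], [0, 0, 0], 0.2], [[0, 0, 0], [0, 0, 0], 0.5], [[0, 0, 0], [0, 0, 0], 0.5], [[0, 0, 0], [0, 0, 0], 0.5], [[0, 0, -2], [0, 0, 0], 0.5], [[0, 0, -5], [0, 0, 0], 0.5], [[0, 3, -6], [0, 0, 0], 0.5], [[0.1, 7, -6], [0, 0, 0], 0.5], [[0.1, 11, -6], [0, 0, 0], 0.5], [[0.1, 14.8, -6], [0, 0, 0], 0.5], [[0.1, 14.8, -6], [0, 0, 0], 0.5], [[0.1, 14.8, -6], [0, 0, 0], 0.5], [[0.1, 14.8, -6], [0, 0, 0], 0.5]]'

```text
time_s: 6.0
tool_pos: [0.5588, 0.0228, 0.3349]
orientation: [-0.001, -0.162, 0.987, 0.001]
wrist_force: [0.1, 0.1, -1.0]
width: 0.0456
```

```bash
python3 - <<'E'
from h import *
s=snap('wrist','pics/w3.png'); print(s['tool_pos'],s['orientation'],s['wrist_force'],s['width'],s['time_s'])
im=cv2.imread('pics/w3.png'); cv2.imwrite('pics/w3b.png',cv2.resize(im,(800,600),interpolation=cv2.INTER_CUBIC))
E
```

```text
[0.55879152 0.02275783 0.33489514] [-8.22790679e-04 -1.62499787e-01  9.86707280e-01  1.37324997e-03] [ 0.12926203  0.08048764 -1.00619146] 0.04557856171308969 6.0
```

View pics/w3b.png

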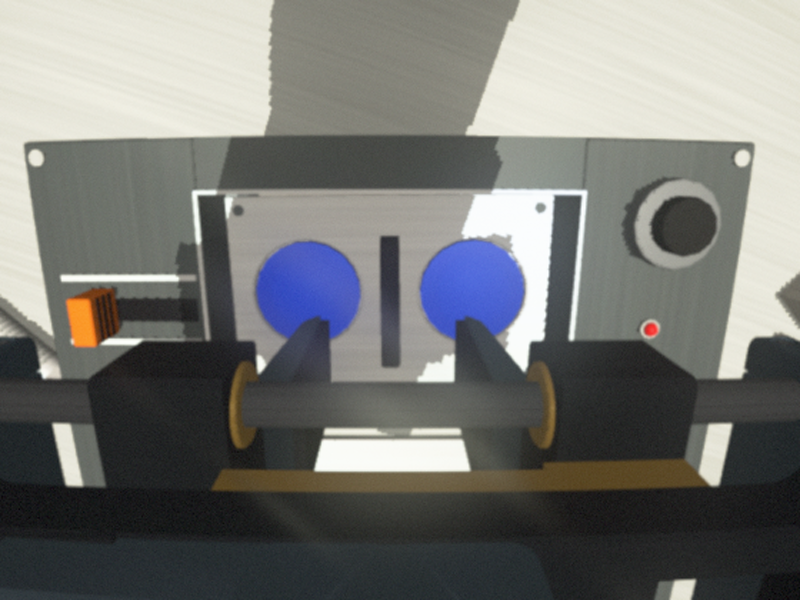

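The tongue is now clear of the frame and the lock is at its outer end (92,317). The handle bar runs from (390,237) to (390,367), between the fingers. Next I compute the last correction.

```bash
python3 - <<'E'
from h import *
fn='pics/w3.png'
e=pix2z(fn,np.array([(390,237),(390,367),(308,291),(472.5,290)])*.7,[.073,.073,.043,.043]); print(e.round(4))
d=observe(); q=d['orientation']; Rm=R.from_quat([q[1],q[2],q[3],q[0]]).as_matrix(); t=d['tool_pos']
print('bar len',np.linalg.norm(e[1]-e[0]),'lens dist',np.linalg.norm(e[2]-e[3]))
print('tool: ends',((e-t)@Rm).round(4), 'mid',((e[:2].mean(0)-t)@Rm).round(4))
print('tool z',Rm[:,2]); 
yaw=np.arctan2(e[1,1]-e[0,1],e[1,0]-e[0,0]); yl=np.arctan2(-(e[3]-e[2])[0],(e[3]-e[2])[1]); print(np.degrees([yaw,yl]), np.degrees(np.arctan2(-Rm[0,1],Rm[1,1])))
rv=(R.from_matrix(Rm).inv()*R.from_euler('z',yl)*R.from_euler('z',np.pi)*R.from_euler('x',np.pi)).as_rotvec(); print(rv)
E
```

```text
[[ 0.5235  0.0112  0.073 ]
 [ 0.5887  0.0332  0.073 ]
 [ 0.5716 -0.0219  0.043 ]
 [ 0.541   0.0668  0.043 ]]
bar len 0.06882255539037223 lens dist 0.0937949771615676
tool: ends [[ 0.0368  0.      0.2619]
 [-0.032   0.      0.2618]
 [ 0.0018 -0.0468  0.2917]
 [ 0.0024  0.047   0.292 ]] mid [0.0024 0.     0.2618]
tool z [-0.00217641  0.00247434 -0.99999457]
[18.65148124 19.00574844] 18.648580498962964
[ 0.00304432 -0.00126146 -0.00623182]
```

Call:
move_arm --commands '[[[0.2, 0, 1.5], [0.003, -0.001, 0], 0.35], [[0.2, 0, 3], [0.003, -0.001, 0], 0.35], [[0.2, 0, 4.5], [0.003, -0.001, 0], 0.35], [[0.2, 0, 6], [0.003, -0.001, 0], 0.35], [[0.2, 0, 7], [0.003, -0.001, 0], 0.35], [[0.2, 0, 8], [0.003, -0.001, 0], 0.35], [[0.2, 0, 8.8], [0.003, -0.001, 0], 0.35], [[0.2, 0, 8.8], [0.003, -0.001, 0], 0.35], [[0.2, 0, 8.8], [0.003, -0.001, 0], 0.35]]' --force 35

```text
time_s: 6.8
tool_pos: [0.557, 0.0217, 0.2467]
orientation: [-0.0, -0.162, 0.987, 0.0]
wrist_force: [0.0, -0.7, 0.5]
width: 0.032
```

Call:
move_arm --commands '[[[0, 0, 0], [0, 0, 0], 0.2], [[0, 0, 0], [0, 0, 0], 0.1], [[0, 0, 0], [0, 0, 0], 0], [[0, 0, 0], [0, 0, 0], 0], [[0, 0, 0], [0, 0, 0], 0], [[0, 0, 0], [0, 0, 0], 0], [[0, 0, 0], [0, 0, 0], 0], [[0, 0, 0], [0, 0, 0], 0]]' --force 35

```text
time_s: 7.47
tool_pos: [0.5571, 0.0217, 0.2472]
orientation: [-0.0, -0.162, 0.987, -0.0]
wrist_force: [-0.4, 1.0, 6.2]
width: 0.0101
```

Call:
move_arm --commands '[[[0, 0, -0.2], [0, 0, 0], 0], [[0, 0, -0.4], [0, 0, 0], 0], [[0, 0, -0.7], [0, 0, 0], 0], [[0, 0, -1.0], [0, 0, 0], 0], [[0, 0, -1.0], [0, 0, 0], 0], [[0, 0, -1.0], [0, 0, 0], 0]]'

```text
time_s: 7.97
tool_pos: [0.5572, 0.0217, 0.2574]
orientation: [0.0, -0.162, 0.987, -0.0]
wrist_force: [-0.4, -0.1, -4.1]
width: 0.0096
```

```bash
python3 - <<'E'
from h import *
s=snap('wrist','pics/w4.png'); print(s['tool_pos'],s['orientation'],s['wrist_force'],s['torque'],s['width'],s['time_s'])
snap('side','pics/s4.png')
im=cv2.imread('pics/w4.png')[80:300]; im2=cv2.imread('pics/s4.png')[150:300,160:340]
a=cv2.resize(im,(560,220)); b=cv2.resize(im2,None,fx=2.2,fy=2.2,interpolation=cv2.INTER_CUBIC)
o=np.zeros((560,560,3),np.uint8); o[:220]=a; o[225:225+b.shape[0],:b.shape[1]]=b; cv2.imwrite('pics/m4.png',o)
E
```

```text
[0.55720507 0.02170853 0.25740743] [ 1.07859844e-04 -1.62147786e-01  9.86766474e-01 -9.83413141e-05] [-0.39496316 -0.14307766 -4.11020609] [-0.00199661 -0.01256932 -0.00497984] 0.009585219440342064 7.9667
```

View pics/m4.png

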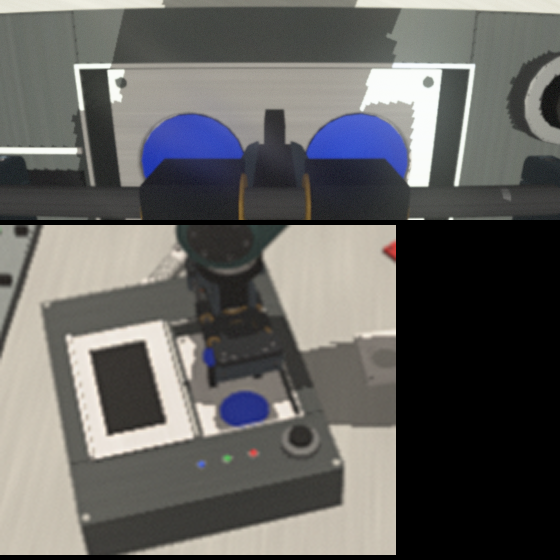

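The frame is up 10 mm, level and held (about 4 N, negligible torque), with both lenses seated. I'll lift on to about 100 mm above the deck.

Call:
move_arm --commands '[[[0, 0, -0.3], [0, 0, 0], 0], [[0, 0, -0.8], [0, 0, 0], 0], [[0, 0, -1.6], [0, 0, 0], 0], [[0, 0, -2.6], [0, 0, 0], 0], [[0, 0, -3.6], [0, 0, 0], 0], [[0, 0, -4.6], [0, 0, 0], 0], [[0, 0, -5.6], [0, 0, 0], 0], [[0, 0, -6.6], [0, 0, 0], 0], [[0, 0, -7.6], [0, 0, 0], 0], [[0, 0, -8.6], [0, 0, 0], 0], [[0, 0, -9.6], [0, 0, 0], 0], [[0, 0, -10.6], [0, 0, 0], 0], [[0, 0, -11.6], [0, 0, 0], 0], [[0, 0, -12.4], [0, 0, 0], 0], [[0, 0, -12.9], [0, 0, 0], 0], [[0, 0, -13.2], [0, 0, 0], 0], [[0, 0, -13.2], [0, 0, 0], 0], [[0, 0, -13.2], [0, 0, 0], 0], [[0, 0, -13.2], [0, 0, 0], 0], [[0, 0, -13.2], [0, 0, 0], 0]]'

```text
time_s: 9.73
tool_pos: [0.557, 0.0218, 0.3886]
orientation: [-0.001, -0.162, 0.987, 0.0]
wrist_force: [1.2, -0.5, -4.2]
width: 0.0098
```

```bash
python3 - <<'E'
from h import *
s=snap('wrist','pics/w5.png'); print(s['tool_pos'],s['orientation'],s['wrist_force'],s['torque'],s['width'],s['time_s'],abs(s['qd']).max())
snap('side','pics/s5.png'); snap('scene','pics/c5.png')
o=np.zeros((600,800,3),np.uint8)
o[:300,:400]=cv2.resize(cv2.imread('pics/w5.png'),(400,300))
b=cv2.resize(cv2.imread('pics/s5.png')[130:310,150:350],(400,360),interpolation=cv2.INTER_CUBIC); o[:300,400:]=b[:300]
b=cv2.resize(cv2.imread('pics/c5.png')[150:350,180:420],(360,300),interpolation=cv2.INTER_CUBIC)
c=cv2.imread('pics/c5.png')[150:350,180:420]; o[300:,:360]=b
o[300:,380:780]=cv2.resize(c[20:140,40:200],(400,300),interpolation=cv2.INTER_CUBIC); cv2.imwrite('pics/m5.png',o)
E
```

```text
[0.55701603 0.0217637  0.38861834] [-5.38802428e-04 -1.62191679e-01  9.86759124e-01  1.11605911e-05] [ 1.15983785 -0.47557818 -4.232402  ] [ 0.03979744  0.03414875 -0.03598751] 0.009818465618234079 9.7333 0.0009877944603752455
```

View pics/m5.png

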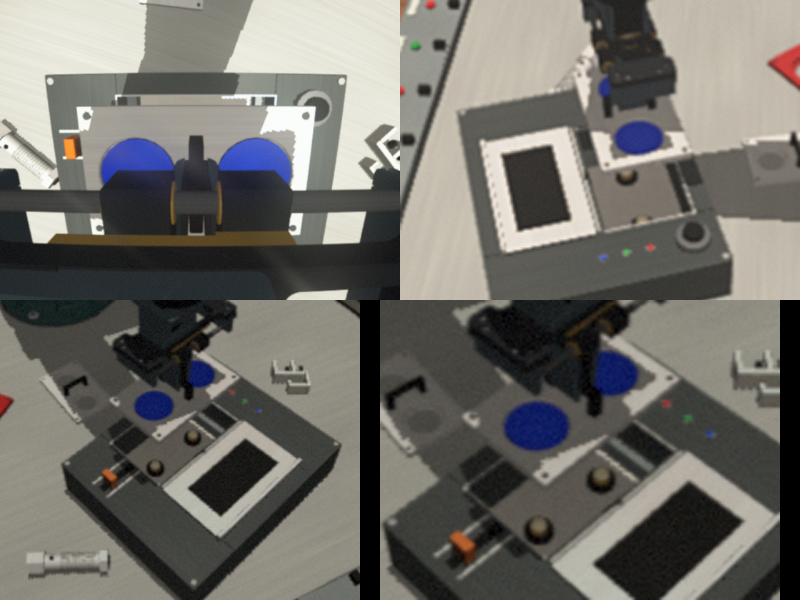

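All looks right: the lenses are seated, the frame is over the recess, and the lock is open. The flap, torch, clip and button are untouched. One numeric check for level and height follows, projecting the frame's four screw holes (seen seated in w1) to the lifted position.

```bash
python3 - <<'E'
from h import *
h=pix2z('pics/w1.png',np.array([(275,208),(517,203),(285,340),(511,335)])*.7,.043)
im=cv2.imread('pics/w5.png'); o=[]
for dz in(.1414,):
    q=proj('pics/w5.png',h+[0,0,dz]); print(q.round(1))
for u,v in q:
    u,v=int(round(u)),int(round(v)); c=cv2.resize(im[v-22:v+23,u-22:u+23],(400,300) if 0 else (300,300),interpolation=cv2.INTER_CUBIC); cv2.drawMarker(c,(150,150),(0,255,0),0,20,1); o.append(c)
cv2.imwrite('pics/h5.png',np.vstack([np.hstack(o[:2]),np.hstack(o[2:])]))
E
```

```text
[[121.6 164.5]
 [428.1 162.1]
 [140.7 320.5]
 [410.5 317.8]]
```

View pics/h5.png

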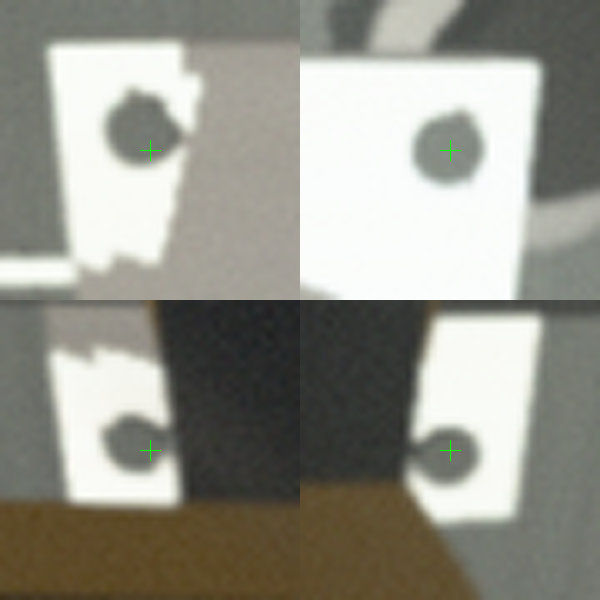

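The holes land within about 1–3 px of where a level frame should put them. The widths at the near and far edges agree, so the frame is level to about 0.5° and the height is right to about 2 mm. Handing in.

```bash
python3 -c "
from cell import *
s=observe();print(s['tool_pos'],s['wrist_force'],s['width'],s['time_s']);print(finish_job())"
```

```text
[0.5570944  0.02173141 0.3888686 ] [-0.34420955 -0.09536283 -4.33502117] 0.009658443630026256 9.8833
the job is handed in; nothing more can be done
None
```

The transport lock is open and the lens frame is held level and still over the recess, its underside about 100 mm above the deck. I handed the job in at 9.9 s with the grip still closed.

- **Lock:** I slid it about 27 mm to its end stop. The force rose to about 21 N with almost no further motion, and the picture showed the tongue clear of the frame.
- **Lift:** I pinched the frame by its handle with 35 N and lifted it straight up about 141 mm. The load read about 4.3 N, in line with the stated mass, and the fingers stayed closed on the bar (9.7 mm).
- **Level and height:** The frame's four screw holes landed within about 1–3 px of the positions expected for a level frame. That puts it level to about 0.5° and the height right to about 2 mm.
- **Surroundings:** The last pictures show both lenses seated, the flap folded open, and the button, torch and headset clip undisturbed.

Two readings were slightly off. One of the four holes was about 3 px from its prediction. The wrist briefly read +6 N upward when the fingers closed on the bar, with about 0.5 mm of tool rise; that was gone by the next reading, taken after the frame was raised 10 mm.

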